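# Tidy the dresser top by kind

## Task

Tidy the dresser top by kind: set the two loose glass jars gently upright in the round bamboo turntable tray, where the third jar already stands, lay the purple comb flat and set the hair clip on its teeth next to each other on the floor of the white hair tray, and stand the candle upright in the hollow of the concrete candleholder. Keep the third jar standing in its tray, do not shift or tip the cactus figure, and let go of everything.

Things in the scene. Friction and masses are not known exactly. Their poses are not given: they have to be found in the camera images.
- jar_tall: Tall slim closed glass cosmetic jar with cream inside and a brown wooden lid, a plain cylinder 42 mm in diameter and 74 mm high, about 140 g, loose on the dresser. Origin: centre of its underside, z up. 
- jar_squat: Low wide closed glass cosmetic jar with cream inside and a brown wooden lid, a plain cylinder 56 mm in diameter and 46 mm high, about 160 g, loose on the dresser. Origin: centre of its underside, z up. 
- jar_mid: Third glass jar of the same make (brown wooden lid), 48 mm in diameter and 60 mm high, loose; it stands already in the turntable tray, about 62 mm from the tray's centre, and stays there. Origin: centre of its underside, z up. 
- comb: Purple plastic wide-tooth comb lying flat on the dresser, 140 mm long (x) by 36 mm wide (y) by 9 mm thick (z), about 35 g: a straight spine along the +y edge and 11 teeth pointing to -y. Can be gripped across its 36 mm width at the middle. Origin: centre of its 140 by 36 mm outline, on the underside, z up.
- hair_clip: Amber-brown claw hair clip with ribbed jaws, standing on its teeth with its ridge up: 64 mm long (x), 32 mm wide (y) up to 18 mm height and 20 mm wide above that, 31 mm high, about 30 g; rigid, it does not open. Origin: centre of its underside, z up. 
- candle: Ivory wax pillar candle, a plain cylinder 50 mm in diameter and 75 mm high with a thin 9 mm wick stub on top (can be passed through), about 130 g, loose on the dresser. Origin: centre of its underside, z up. 
- turntable: Round bamboo turntable tray, fixed in place; its disc, 230 mm in diameter, turns stiffly on its foot if pushed. Its floor is 22 mm above the dresser, the rim stands 10 mm above that floor (top at 32 mm), free inner diameter 216 mm. Origin: on the dresser under the tray's centre, z up (the pose does not show the disc's turning).
- hair_tray: Low rectangular white ceramic hair tray, fixed, 250 mm long (x) by 150 mm wide (y), walls 4 mm thick and 16 mm high, floor 4 mm above the dresser (12 mm deep, inside 242 by 142 mm). Empty at the start. Origin: centre of its underside, z up. 
- candleholder: Round concrete candleholder, fixed and empty, 100 mm in diameter and 36 mm high, with a round hollow in its top 74 mm in diameter and 16 mm deep (hollow floor 20 mm above the dresser). Origin: centre of its underside, z up. 
- cactus: Small cactus-shaped ceramic figure in a white pot, 52 mm in diameter at the pot, about 62 mm across its two arms (along y), 84 mm high, loose among the things; it stays where it is. Origin: centre of its underside, z up. 

How it is judged:
By the outcome, as a careful person would: the job done as asked, in the order asked, and still so for the second after the job is handed in, with the robot touching nothing.
It also fails if it takes over 128 s, if anything falls off the work surface, if the arm or the gripper's body presses on something with over 40 N, if the wrist force passes 120 N, or if a joint passes its speed limit or range.

## Robot

A 6-joint arm with a two-finger parallel gripper is mounted at the origin on the work surface. World frame = base frame: x ahead of the robot, y to its left, z up, the work surface at z = 0. Lengths are in mm, angles in rad, forces in N, time in s.
With the tool pointing down it reaches from about 325 to 850 mm from the base axis. Payload 4.4 kg.
Tool frame: the origin (TCP) lies midway between the tips of the shut fingers; the grasp point (between the pads) lies 19 mm behind it; z points along the fingers, y is the line along which they close (so a half turn about z gives the same grasp; the last joint's range is limited). The gripper opens to 94 mm and grips with 3 to 60 N. Pads are 16 mm wide; open, the fingers measure 119 mm over their backs; the gripper's body (75 mm by 177 mm) begins 78 mm behind the grasp point.
Start: joints at [-1.419, 0.207, 1.542, -0, 1.393, -0.15], TCP at [170.9, -549.018, 205.447] pointing down, gripper open.
Joint ranges: [-2.73, 2.73], [-0.86, 2.22], [0.23, 2.46], [-1.11, 4.25], [0.08, 2.63], [-2.82, 2.82]. Speed limits (rad/s): [2.79, 2.79, 3.14, 3.14, 3.14, 3.14].

## Interface

Orientations are given as a rotation vector (axis times angle).
In Python, from plant import monitor, cams, ticket, finder gives the robot as it stands.
- The arm moves only by the tool drive_tool, never from a script. Its argument "plan" is a list of rows, each a list of 7 numbers: the turn, a rotation vector about the tool's x, y, z normalised to -1 to 1, where 1 is 0.12 rad, then the shift along the tool's x, y, z normalised to -1 to 1, where 1 is 0.5 m, then the gripper's target within -1 to 1 (fully open at 1, half-way at 0, shut at -1). In form: [[wx, wy, wz, dx, dy, dz, gripper], ...]. A call has exactly 10 rows; each row shifts and turns the commanded pose from where the row before left it, along the tool's axes as they then stand; what a row does not reach is not made up. A row lasts 1/10 s, in which the tool goes at most 50 mm and 8.59 degrees, less where a joint would pass 70% of its speed; a pose out of reach is approached as far as the arm can. A call with a number of a shift or a turn outside -1 to 1 is refused whole. A call with a gripper value outside its range is refused whole. The fingers move at their own pace and stop on an object; the grip force is fixed at half the most. Time passes only in rows, so rows that do not move let the fingers close, or fill a call up. It gives the time, the measured TCP pose, the force, the opening and the grip force at its end, in the units of the state.
- monitor.observe(): the state, without advancing time (a new reading comes with each control period).
- cams.read_camera(name): name is "side" or "top" or "wrist"; returns a dict with "img" (384x512x3 uint8, red, green, blue), "intrinsics" (3x3 intrinsics, pixels), "T" (4x4, takes a point from camera to world coordinates). Camera axes: x right, y up, looking along -z (the intrinsics and any distortion apply to the point x, -y, -z); pixel columns grow to the right and rows downward; lengths in mm; the calibration is good to about 2 mm. A picture is of the moment at which its call begins. There is no depth.
- ticket.hand_in(): hands the job in; it is judged then, once.
Trained networks look in a picture, given as the dict that the camera call returned (one of the last four; its "shot" number tells which), for a name from the list of things; names that differ only in an ending like _2 or _b are one class to them, and where a whole thing is asked for, a point or a joint stands for the part that bears it (a point fixed in the world has none). Each returns a list of dicts, best first, with "confidence" (0 to 1); they miss things now and then, are a little off and sometimes report something else, mostly with a low value. They report only what shows in the picture. A call takes as long as a camera call.
- finder.look_for(picture, label): "location" ([x, y, z] in mm, in world coordinates, good to about 4 mm: the middle of the surface that is visible of it).
- finder.mark_of(picture, label): "location" ([x, y, z] in mm, in world coordinates, good to about 4 mm: a listed point, or the origin of a listed thing).
The state is a dict: "clock": time; "q": joint angles; "dq": joint speeds; "joint_efforts": joint torques, N m; "tool_pos": TCP position; "eef_rot": TCP orientation; "wrist_force": force on the tool from outside, world axes, zero at the start; "moment": the same for the moment, N m; "gripper_width": finger opening in mm; "finger_force": force on a finger pad.
Only numpy, scipy, OpenCV 4.12 (cv2) and the standard library are available. Lean on these libraries where they do the work, as an engineer would, in place of code of your own. Each camera call takes 0.05 s, during which the arm holds its last target. There are 200 camera calls.

## Working session

There is one attempt and no reset: what is moved stays moved. The work goes in short steps, Python scripts to look and compute and a tool call to move; the robot and the scene stay as the last step left them, time stands still between calls to the robot, and variables do not carry over. Pictures are saved under pics/ and viewed, at most 14 in all, crops included, and the job is handed in when it is done.

Besides the shell and the picture viewer there is one more tool, called after "Emit:" as name(argument=value, ...) on one line, values as JSON. drive_tool: Moves the arm, as the interface text tells. Its arguments: {"type":"object","properties":{"plan":{"type":"array"}},"required":["plan"]}

```bash
mkdir -p pics; cat > h.py <<'E'
from plant import monitor, cams, ticket, finder
import numpy as np, cv2
from scipy.spatial.transform import Rotation as R
def save(p,n): cv2.imwrite(f'pics/{n}.png', cv2.cvtColor(p['img'],cv2.COLOR_RGB2BGR))
def ray(p,u,v,z):
    K=p['intrinsics'];T=p['T'];d=np.linalg.inv(K)@[u,v,1];d=T[:3,:3]@(d*[1,-1,-1]);o=T[:3,3]
    return np.round(o+d*(z-o[2])/d[2],1)
def proj(p,X):
    T=p['T'];c=T[:3,:3].T@(np.array(X)-T[:3,3]);c=p['intrinsics']@(c*[1,-1,-1]);return np.round(c[:2]/c[2],1)
names='jar_tall jar_squat jar_mid comb hair_clip candle turntable hair_tray candleholder cactus'.split()
E
python3 - <<'E'
from h import *
s=monitor.observe();print(s['clock'],s['tool_pos'],s['eef_rot'],s['gripper_width'],R.from_rotvec(s['eef_rot']).as_matrix().round(3))
for c in ('top','side'):
    p=cams.read_camera(c);save(p,c+'0');print(c,p['T'].round(2).tolist())
    for n in names:
        print(n,[(np.round(d['location']),round(d['confidence'],2)) for d in finder.mark_of(p,n)[:2]])
E
```

```text
0.0 [ 170.78278924 -548.23034338  204.32203761] [-3.10370472e+00 -4.71931019e-01 -9.31671264e-06] 93.89339416052825 [[ 0.955  0.297 -0.   ]
 [ 0.297 -0.955  0.002]
 [ 0.    -0.002 -1.   ]]
top [[0.02, 1.0, -0.05, 487.71], [-1.0, 0.02, -0.0, 14.45], [0.0, 0.05, 1.0, 1236.9], [0.0, 0.0, 0.0, 1.0]]
jar_tall [(array([443., 167.,  -3.]), 0.83)]
jar_squat [(array([ 431., -156.,   -1.]), 0.88)]
jar_mid [(array([430., 310.,  24.]), 0.93)]
comb [(array([688., 112.,   1.]), 0.77), (array([ 487., -350.,   -1.]), 0.37)]
hair_clip [(array([523., -73.,   2.]), 0.82)]
candle [(array([438.,  -6.,  -1.]), 0.76)]
turntable [(array([448., 372.,   3.]), 0.92)]
hair_tray [(array([ 486., -353.,   -1.]), 0.78)]
candleholder [(array([ 667., -105.,   -1.]), 0.76)]
cactus [(array([441., 165.,  -4.]), 0.61), (array([430., 312.,  25.]), 0.52)]
side [[0.99, 0.06, -0.1, 462.44], [-0.11, 0.49, -0.86, -818.79], [-0.0, 0.87, 0.5, 545.46], [0.0, 0.0, 0.0, 1.0]]
jar_tall [(array([446., 166.,  -0.]), 0.88), (array([439.,  -4.,  -1.]), 0.18)]
jar_squat [(array([ 432., -153.,    4.]), 0.91)]
jar_mid [(array([428., 313.,  20.]), 0.81), (array([686., 112.,  -3.]), 0.24)]
comb [(array([684., 112.,  -4.]), 0.72), (array([447., 166.,  -1.]), 0.6)]
hair_clip [(array([517., -71.,  -0.]), 0.57)]
candle [(array([438.,  -7.,  -0.]), 0.58)]
turntable [(array([447., 367.,  -1.]), 0.86)]
hair_tray [(array([ 489., -354.,    3.]), 0.89)]
candleholder [(array([ 666., -110.,   -2.]), 0.84)]
cactus [(array([523.,  87.,  -1.]), 0.71), (array([519., -72.,  -1.]), 0.49)]
```

View pics/top0.png

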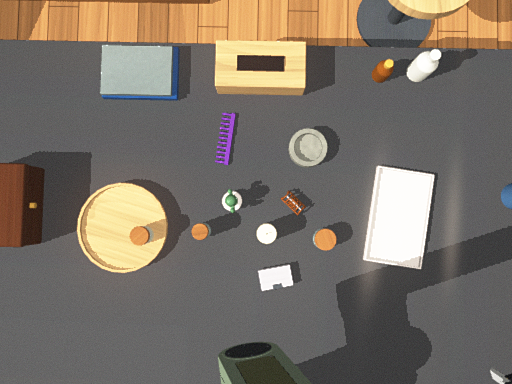

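View pics/side0.png

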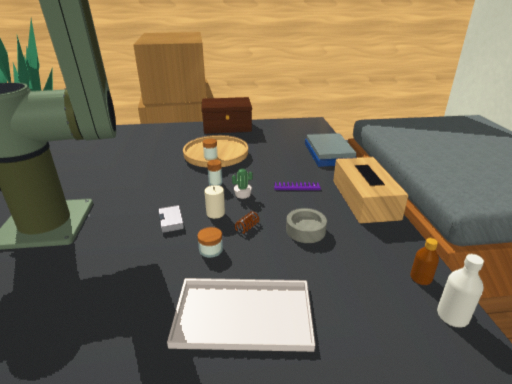

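The views agree with the finder: the turntable is at about (448,370), the squat jar at px (325,239) top, the tall jar at (200,231) and the candle at (267,233). The comb (227,138) lies nearly along x and the tray (400,217) is yawed about -9.5°. The cactus is at (232,201), from the side view (523,87). There is also a loose white box near (275,277) to keep clear of. First I go above the squat jar.

Emit:
drive_tool(plan=[[0, 0, 0, 0.07, -0.058, 0, 1], [0, 0, 0, 0.074, -0.06, 0, 1], [0, 0, 0, 0.074, -0.06, 0, 1], [0, 0, 0, 0.074, -0.06, 0, 1], [0, 0, 0, 0.074, -0.06, 0, 1], [0, 0, 0, 0.074, -0.06, 0, 1], [0, 0, 0, 0.074, -0.06, 0, 1], [0, 0, 0, 0.074, -0.06, 0, 1], [0, 0, 0, 0.074, -0.06, 0, 1], [0, 0, 0, 0.07, -0.058, 0, 1]])

```text
clock: 2.1
tool_pos: [432.7, -153.9, 205.8]
eef_rot: [3.105, 0.472, 0.001]
wrist_force: [0.3, -0.7, -0.1]
gripper_width: 93.8
finger_force: 0.0
```

```bash
cat >> h.py <<'E'
def st():
    s=monitor.observe();M=R.from_rotvec(s['eef_rot']).as_matrix()
    print('t',s['clock'],'pos',s['tool_pos'].round(1) if hasattr(s['tool_pos'],'round') else s['tool_pos'],'yaw',round(np.degrees(np.arctan2(M[1,0],M[0,0])),1),'q',np.round(s['q'],2),'F',np.round(s['wrist_force'],1),'w',round(s['gripper_width'],1),'ff',s['finger_force'])
    return np.array(s['tool_pos']),M
def to(X,nrows=10):
    "total tool-frame shift to world X, in normalised units"
    p,M=st();d=M.T@(np.array(X)-p);print('to',X,'mm',d.round(1),'norm total',(d/500).round(4),'per row',(d/500/nrows).round(4))
E
python3 - <<'E'
from h import *
st();p=cams.read_camera('wrist');save(p,'w1');print(p['T'].round(2).tolist())
for n in ('jar_squat','hair_clip','candle'):
    print(n,[(np.round(d['location'],1),round(d['confidence'],2)) for d in finder.mark_of(p,n)[:2]])
to([431.5,-155,120])
E
```

```text
t 2.1 pos [ 432.7 -153.9  205.8] yaw 17.3 q [-0.53 -0.05  1.81  0.    1.37  0.74] F [ 0.3 -0.7 -0.1] w 93.8 ff 0.0
[[0.3, 0.92, 0.26, 507.03], [-0.95, 0.29, 0.08, -129.79], [0.0, -0.27, 0.96, 384.81], [0.0, 0.0, 0.0, 1.0]]
jar_squat [(array([ 425.9, -151.9,    2.5]), 0.75)]
hair_clip [(array([522. , -72.5,   1.5]), 0.68)]
candle [(array([438. ,  -4.5,   4.2]), 0.98), (array([524. , -73.4,   1. ]), 0.44)]
t 2.3 pos [ 432.  -155.   205.5] yaw 17.5 q [-0.53 -0.05  1.81 -0.    1.37  0.73] F [ 1.  -0.7 -0.4] w 94.0 ff 0.0
to [431.5, -155, 120] mm [-0.5 -0.2 85.5] norm total [-0.0009 -0.0004  0.171 ] per row [-0.0001 -0.      0.0171]
```

View pics/w1.png

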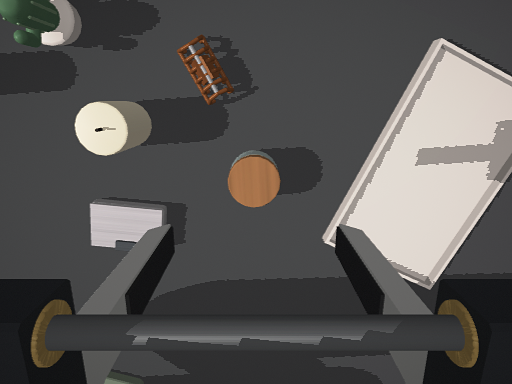

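The wrist view shows the squat jar's lid at (254,181), centred between the fingers, with the clip at (205,70), the candle top at (102,128) and the tray at right.

```bash
python3 - <<'E'
from h import *
p=cams.read_camera('wrist')
print('squat',ray(p,254,181,46),'candle',ray(p,103,128,75))
print('clip ends',ray(p,193,46,25),ray(p,220,93,25))
print('tray corners',ray(p,442,40,16),ray(p,325,240,16),ray(p,430,287,16))
q=cams.read_camera('top')
print('squat',ray(q,325,239.5,46),'tall',ray(q,200,231.5,74),'cand',ray(q,266.5,233.5,75),'mid',ray(q,139,236,82))
print('tt',ray(q,123.5,227,32),'holder',ray(q,308,148,36),'comb',ray(q,230,113,9),ray(q,225,164,9),'tray',[ray(q,*c,16) for c in ((380,166),(434,172),(421,268),(364,262))])
E
```

```text
squat [ 428.3 -155.    46. ] candle [441.  -6.  75.]
clip ends [537.4 -56.7  25. ] [502.2 -94.8  25. ]
tray corners [ 619.9 -295.4   16. ] [ 377.7 -260.    16. ] [ 357.8 -407.4   16. ]
squat [ 428.5 -154.1   46. ] tall [443.7 161.8  74. ] cand [442.   -4.1  75. ] mid [430.1 311.5  82. ]
tt [450.  365.2  32. ] holder [ 664.1 -108.5   36. ] comb [758.   98.2   9. ] [621.1 108.4   9. ] tray [array([ 622.9, -301.1,   16. ]), array([ 609.7, -443.6,   16. ]), array([ 357.8, -409.5,   16. ]), array([ 370.5, -260.8,   16. ])]
```

Emit:
drive_tool(plan=[[0, 0, 0, -0.006, -0.002, 0.06, 1], [0, 0, 0, 0, 0, 0.08, 1], [0, 0, 0, 0, 0, 0.08, 1], [0, 0, 0, 0, 0, 0.08, 1], [0, 0, 0, 0, 0, 0.06, 1], [0, 0, 0, 0, 0, 0.023, 1], [0, 0, 0, 0, 0, 0, -1], [0, 0, 0, 0, 0, 0, -1], [0, 0, 0, 0, 0, 0, -1], [0, 0, 0, 0, 0, 0, -1]])

```text
clock: 3.4
tool_pos: [430.0, -156.6, 15.6]
eef_rot: [3.104, 0.472, 0.004]
wrist_force: [1.2, 1.8, -0.9]
gripper_width: 65.3
finger_force: 0.0
```

Emit:
drive_tool(plan=[[0, 0, 0, 0, 0, 0, -1], [0, 0, 0, 0, 0, 0, -1], [0, 0, 0, 0, 0, 0, -1], [0, 0, 0, 0, 0, -0.01, -1], [0, 0, 0, 0, 0, -0.04, -1], [0, 0, 0, 0, 0, -0.06, -1], [0, 0, 0, 0, 0, -0.06, -1], [0, 0, 0, 0, 0, -0.06, -1], [0, 0, 0, 0, 0, -0.04, -1], [0, 0, 0, 0, 0, -0.01, -1]])

```text
clock: 4.4
tool_pos: [430.2, -156.5, 156.5]
eef_rot: [3.102, 0.472, 0.006]
wrist_force: [0.6, -0.3, -2.1]
gripper_width: 55.8
finger_force: 30.0
```

```bash
python3 - <<'E'
from h import *
to([408,410,155])
q=cams.read_camera('top')
for n in ('turntable','jar_mid'): print(n,[(np.round(d['location'],1),round(d['confidence'],2)) for d in finder.mark_of(q,n)[:1]])
E
```

```text
t 4.4 pos [ 430.2 -156.5  156.5] yaw 17.3 q [-0.54 -0.    1.88 -0.    1.26  0.73] F [ 0.6 -0.3 -2.1] w 55.8 ff 29.999661594629288
to [408, 410, 155] mm [ 1.474e+02 -5.475e+02 -2.000e-01] norm total [ 2.947e-01 -1.095e+00 -4.000e-04] per row [ 0.0295 -0.1095 -0.    ]
turntable [(array([447. , 369.1,   1.6]), 0.59)]
jar_mid [(array([427.2, 311.8,  28.3]), 0.81)]
```

Emit:
drive_tool(plan=[[0, 0, 0, 0.01, -0.037, 0, -1], [0, 0, 0, 0.02, -0.074, 0, -1], [0, 0, 0, 0.02, -0.074, 0, -1], [0, 0, 0, 0.02, -0.074, 0, -1], [0, 0, 0, 0.02, -0.074, 0, -1], [0, 0, 0, 0.02, -0.074, 0, -1], [0, 0, 0, 0.02, -0.074, 0, -1], [0, 0, 0, 0.02, -0.074, 0, -1], [0, 0, 0, 0.02, -0.074, 0, -1], [0, 0, 0, 0.02, -0.074, 0, -1]])

```text
clock: 5.55
tool_pos: [413.0, 209.3, 151.8]
eef_rot: [3.105, 0.472, -0.006]
wrist_force: [0.3, -0.7, -2.5]
gripper_width: 55.5
finger_force: 30.0
```

Emit:
drive_tool(plan=[[0, 0, 0, 0.02, -0.074, 0, -1], [0, 0, 0, 0.02, -0.074, 0, -1], [0, 0, 0, 0.02, -0.074, 0, -1], [0, 0, 0, 0.02, -0.074, 0, -1], [0, 0, 0, 0.015, -0.055, 0, -1], [0, 0, 0, 0.01, -0.037, 0, -1], [0, 0, 0, 0, 0, 0.04, -1], [0, 0, 0, 0, 0, 0.06, -1], [0, 0, 0, 0, 0, 0.06, -1], [0, 0, 0, 0, 0, 0.04, -1]])

```text
clock: 6.55
tool_pos: [404.3, 406.9, 49.0]
eef_rot: [3.102, 0.472, -0.011]
wrist_force: [-0.6, -0.5, -1.5]
gripper_width: 55.6
finger_force: 30.0
```

```bash
python3 - <<'E'
from h import *
to([408,410,38])
E
```

```text
t 6.55 pos [404.3 406.9  49. ] yaw 17.3 q [ 0.64  0.38  1.67 -0.    1.1   1.91] F [-0.6 -0.5 -1.5] w 55.6 ff 29.999684393405914
to [408, 410, 38] mm [ 4.5 -1.9 10.9] norm total [ 0.0091 -0.0038  0.0218] per row [ 0.0009 -0.0004  0.0022]
```

Emit:
drive_tool(plan=[[0, 0, 0, 0.005, -0.002, 0.003, -1], [0, 0, 0, 0.004, -0.002, 0.003, -1], [0, 0, 0, 0, 0, 0.003, -1], [0, 0, 0, 0, 0, 0.003, -1], [0, 0, 0, 0, 0, 0.003, -1], [0, 0, 0, 0, 0, 0.002, -1], [0, 0, 0, 0, 0, 0, -1], [0, 0, 0, 0, 0, 0, -1], [0, 0, 0, 0, 0, 0, -1], [0, 0, 0, 0, 0, 0, -1]])

```text
clock: 7.55
tool_pos: [411.0, 412.3, 45.5]
eef_rot: [3.106, 0.472, 0.0]
wrist_force: [0.3, 0.6, -1.6]
gripper_width: 55.5
finger_force: 30.0
```

Emit:
drive_tool(plan=[[0, 0, 0, 0, 0, 0.003, -1], [0, 0, 0, 0, 0, 0.003, -1], [0, 0, 0, 0, 0, 0.003, -1], [0, 0, 0, 0, 0, 0.002, -1], [0, 0, 0, 0, 0, 0.002, -1], [0, 0, 0, 0, 0, 0.001, -1], [0, 0, 0, 0, 0, 0.001, -1], [0, 0, 0, 0, 0, 0, -1], [0, 0, 0, 0, 0, 0, -1], [0, 0, 0, 0, 0, 0, -1]])

```text
clock: 8.55
tool_pos: [411.0, 412.4, 38.0]
eef_rot: [-3.106, -0.472, -0.0]
wrist_force: [0.8, -0.0, -1.4]
gripper_width: 55.6
finger_force: 30.0
```

Emit:
drive_tool(plan=[[0, 0, 0, 0, 0, 0.001, -1], [0, 0, 0, 0, 0, 0.001, -1], [0, 0, 0, 0, 0, 0.001, -1], [0, 0, 0, 0, 0, 0, -1], [0, 0, 0, 0, 0, 0, -1], [0, 0, 0, 0, 0, 0, -1], [0, 0, 0, 0, 0, 0, -1], [0, 0, 0, 0, 0, 0, -1], [0, 0, 0, 0, 0, 0, -1], [0, 0, 0, 0, 0, 0, -1]])

```text
clock: 9.55
tool_pos: [411.2, 412.5, 37.0]
eef_rot: [-3.106, -0.472, -0.001]
wrist_force: [-1.4, -0.6, 4.8]
gripper_width: 55.9
finger_force: 30.0
```

Emit:
drive_tool(plan=[[0, 0, 0, 0, 0, 0, 0.6], [0, 0, 0, 0, 0, 0, 0.6], [0, 0, 0, 0, 0, 0, 0.6], [0, 0, 0, 0, 0, 0, 0.6], [0, 0, 0, 0, 0, -0.02, 0.6], [0, 0, 0, 0, 0, -0.05, 0.6], [0, 0, 0, 0, 0, -0.07, 0.6], [0, 0, 0, 0, 0, -0.07, 0.6], [0, 0, 0, 0, 0, -0.07, 1], [0, 0, 0, 0, 0, -0.04, 1]])

```text
clock: 10.55
tool_pos: [412.5, 413.4, 201.1]
eef_rot: [-3.103, -0.472, -0.009]
wrist_force: [0.2, 0.1, 1.4]
gripper_width: 87.7
finger_force: 0.0
```

```bash
python3 - <<'E'
from h import *
to([444,165,200],6)
q=cams.read_camera('side');save(q,'s1')
for n in ('turntable','jar_mid','jar_squat','jar_tall'): print(n,[(np.round(d['location'],1),round(d['confidence'],2)) for d in finder.mark_of(q,n)[:1]])
E
```

```text
t 10.55 pos [412.5 413.4 201.1] yaw 17.3 q [0.64 0.22 1.53 0.   1.38 1.91] F [0.2 0.1 1.4] w 87.7 ff 0.0
to [444, 165, 200] mm [-43.8 246.6   0.3] norm total [-0.0875  0.4932  0.0006] per row [-0.0146  0.0822  0.0001]
turntable [(array([447.6, 369.5,   2. ]), 0.85)]
jar_mid [(array([427.8, 313. ,  21.2]), 0.61)]
jar_squat [(array([413.1, 417.3,  23.4]), 0.55)]
jar_tall [(array([448.1, 162.8,  -0.6]), 0.92)]
```

Emit:
drive_tool(plan=[[0, 0, 0, -0.006, 0.035, 0, 1], [0, 0, 0, -0.0125, 0.07, 0, 1], [0, 0, 0, -0.0125, 0.07, 0, 1], [0, 0, 0, -0.0125, 0.07, 0, 1], [0, 0, 0, -0.0125, 0.07, 0, 1], [0, 0, 0, -0.0125, 0.07, 0, 1], [0, 0, 0, -0.0125, 0.07, 0, 1], [0, 0, 0, -0.006, 0.039, 0.03, 1], [0, 0, 0, 0, 0, 0.03, 1], [0, 0, 0, 0, 0, 0, 1]])

```text
clock: 11.8
tool_pos: [439.7, 161.4, 162.8]
eef_rot: [3.106, 0.469, -0.013]
wrist_force: [0.3, -0.3, 0.3]
gripper_width: 94.0
finger_force: 0.0
```

```bash
python3 - <<'E'
from h import *
q=cams.read_camera('wrist');save(q,'w2')
for n in ('jar_tall','cactus'): print(n,[(np.round(d['location'],1),round(d['confidence'],2)) for d in finder.mark_of(q,n)[:1]])
to([444.5,163.5,38],6)
E
```

```text
jar_tall [(array([4.382e+02, 1.652e+02, 1.000e-01]), 0.92)]
cactus [(array([521.5,  86.3,  -2.5]), 0.61)]
t 11.95 pos [442.5 163.3 166.2] yaw 17.3 q [ 0.17  0.02  1.83 -0.    1.29  1.44] F [ 0.3 -0.2 -1. ] w 94.0 ff 0.0
to [444.5, 163.5, 38] mm [  2.1   0.4 128.2] norm total [0.0042 0.0008 0.2563] per row [0.0007 0.0001 0.0427]
```

View pics/w2.png

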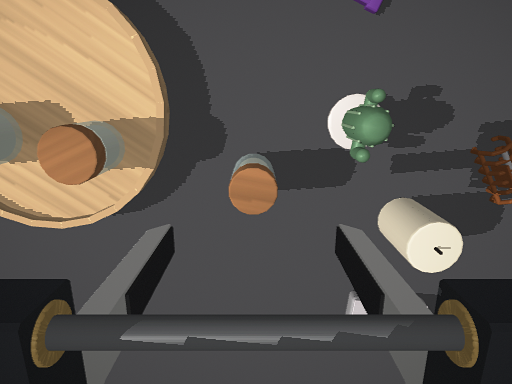

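Tall jar's lid is at (253,189), centred between the fingers; cactus at (365,125) is clear of them.

Emit:
drive_tool(plan=[[0, 0, 0, 0.002, 0, 0.04, 1], [0, 0, 0, 0, 0, 0.07, 1], [0, 0, 0, 0, 0, 0.07, 1], [0, 0, 0, 0, 0, 0.06, 0.6], [0, 0, 0, 0, 0, 0.024, 0.3], [0, 0, 0, 0, 0, 0, -1], [0, 0, 0, 0, 0, 0, -1], [0, 0, 0, 0, 0, 0, -1], [0, 0, 0, 0, 0, 0, -1], [0, 0, 0, 0, 0, 0, -1]])

```text
clock: 12.95
tool_pos: [444.9, 164.1, 35.6]
eef_rot: [-3.106, -0.472, -0.004]
wrist_force: [0.7, -0.7, 2.3]
gripper_width: 41.3
finger_force: 29.4
```

Emit:
drive_tool(plan=[[0, 0, 0, 0, 0, 0, -1], [0, 0, 0, 0, 0, 0, -1], [0, 0, 0, 0, 0, 0, -1], [0, 0, 0, 0, 0, 0, -1], [0, 0, 0, 0, 0, 0, -1], [0, 0, 0, 0, 0, 0, -1], [0, 0, 0, 0, 0, 0, -1], [0, 0, 0, 0, 0, 0, -1], [0, 0, 0, 0, 0, 0, -1], [0, 0, 0, 0, 0, 0, -1]])

```text
clock: 13.95
tool_pos: [444.9, 164.1, 35.6]
eef_rot: [-3.106, -0.472, -0.003]
wrist_force: [-1.4, -0.5, 5.8]
gripper_width: 41.7
finger_force: 30.0
```

```bash
python3 - <<'E'
from h import *
to([506,385,160],6)
E
```

```text
t 13.95 pos [444.9 164.1  35.6] yaw 17.3 q [0.17 0.21 1.93 0.   1.   1.44] F [-1.4 -0.5  5.8] w 41.7 ff 30.0009848177433
to [506, 385, 160] mm [ 124.2 -192.8 -124.2] norm total [ 0.2485 -0.3855 -0.2484] per row [ 0.0414 -0.0643 -0.0414]
```

Emit:
drive_tool(plan=[[0, 0, 0, 0, 0, -0.01, -1], [0, 0, 0, 0, 0, -0.05, -1], [0, 0, 0, 0, 0, -0.08, -1], [0, 0, 0, 0, 0, -0.07, -1], [0, 0, 0, 0.025, -0.038, -0.03, -1], [0, 0, 0, 0.045, -0.07, -0.01, -1], [0, 0, 0, 0.045, -0.07, 0, -1], [0, 0, 0, 0.045, -0.07, 0, -1], [0, 0, 0, 0.045, -0.07, 0, -1], [0, 0, 0, 0.04, -0.06, 0, -1]])

```text
clock: 14.95
tool_pos: [504.1, 382.3, 158.6]
eef_rot: [3.105, 0.473, -0.002]
wrist_force: [0.2, 0.0, -1.4]
gripper_width: 41.5
finger_force: 30.0
```

Emit:
drive_tool(plan=[[0, 0, 0, 0, 0, 0.02, -1], [0, 0, 0, 0, 0, 0.04, -1], [0, 0, 0, 0, 0, 0.05, -1], [0, 0, 0, 0, 0, 0.04, -1], [0, 0, 0, 0, 0, 0.02, -1], [0, 0, 0, 0, 0, 0.01, -1], [0, 0, 0, 0, 0, 0, -1], [0, 0, 0, 0, 0, 0, -1], [0, 0, 0, 0, 0, 0, -1], [0, 0, 0, 0, 0, 0, -1]])

```text
clock: 15.95
tool_pos: [505.4, 381.1, 70.7]
eef_rot: [-3.105, -0.472, -0.003]
wrist_force: [0.1, 0.7, -1.5]
gripper_width: 41.4
finger_force: 30.0
```

```bash
python3 - <<'E'
from h import *
to([506,381,57.6],6)
E
```

```text
t 15.95 pos [505.4 381.1  70.7] yaw 17.3 q [ 0.51  0.46  1.51 -0.    1.18  1.78] F [ 0.1  0.7 -1.5] w 41.4 ff 29.998301714658737
to [506, 381, 57.6] mm [ 0.5  0.3 13.1] norm total [0.0011 0.0006 0.0261] per row [0.0002 0.0001 0.0044]
```

Now 12 mm down, easing off at the end.

Emit:
drive_tool(plan=[[0, 0, 0, 0, 0, 0.006, -1], [0, 0, 0, 0, 0, 0.006, -1], [0, 0, 0, 0, 0, 0.005, -1], [0, 0, 0, 0, 0, 0.003, -1], [0, 0, 0, 0, 0, 0.002, -1], [0, 0, 0, 0, 0, 0.001, -1], [0, 0, 0, 0, 0, 0.001, -1], [0, 0, 0, 0, 0, 0, -1], [0, 0, 0, 0, 0, 0, -1], [0, 0, 0, 0, 0, 0, -1]])

```text
clock: 16.95
tool_pos: [504.7, 380.7, 57.7]
eef_rot: [-3.106, -0.472, -0.0]
wrist_force: [-0.1, -0.2, 1.6]
gripper_width: 41.8
finger_force: 30.0
```

Emit:
drive_tool(plan=[[0, 0, 0, 0, 0, 0.001, -1], [0, 0, 0, 0, 0, 0.001, -1], [0, 0, 0, 0, 0, 0, -1], [0, 0, 0, 0, 0, 0, -1], [0, 0, 0, 0, 0, 0, -1], [0, 0, 0, 0, 0, 0, -1], [0, 0, 0, 0, 0, 0, -1], [0, 0, 0, 0, 0, 0, -1], [0, 0, 0, 0, 0, 0, -1], [0, 0, 0, 0, 0, 0, -1]])

```text
clock: 17.95
tool_pos: [504.7, 380.8, 57.6]
eef_rot: [-3.106, -0.472, -0.0]
wrist_force: [-3.0, -1.7, 5.3]
gripper_width: 41.6
finger_force: 30.0
```

Emit:
drive_tool(plan=[[0, 0, 0, 0, 0, 0, 0.4], [0, 0, 0, 0, 0, 0, 0.4], [0, 0, 0, 0, 0, 0, 0.4], [0, 0, 0, 0, 0, 0, 0.4], [0, 0, 0, 0, 0, -0.02, 0.4], [0, 0, 0, 0, 0, -0.05, 0.4], [0, 0, 0, 0, 0, -0.07, 0.4], [0, 0, 0, 0, 0, -0.07, 0.4], [0, 0, 0, 0, 0, -0.06, 0.4], [0, 0, 0, 0, 0, -0.02, 0.4]])

```text
clock: 18.95
tool_pos: [507.0, 382.1, 206.9]
eef_rot: [-3.103, -0.472, -0.013]
wrist_force: [0.1, -0.3, 0.8]
gripper_width: 65.7
finger_force: 0.0
```

Emit:
drive_tool(plan=[[0, 0, 0, 0.01, 0.04, 0, 0.4], [0, 0, 0, 0.022, 0.072, 0, 0.4], [0, 0, 0, 0.022, 0.072, 0, 0.4], [0, 0, 0, 0.022, 0.072, 0, 0.4], [0, 0, 0, 0.022, 0.072, 0, 0.4], [0, 0, 0, 0.022, 0.072, 0, 0.4], [0, 0, 0, 0.022, 0.072, 0, 0.4], [0, 0, 0, 0.022, 0.072, 0, 0.4], [0, 0, 0, 0.022, 0.072, 0, 0.4], [0, 0, 0, 0.004, 0.011, 0, 0.4]])

```text
clock: 19.95
tool_pos: [689.8, 105.2, 199.8]
eef_rot: [3.106, 0.465, -0.002]
wrist_force: [-0.3, 0.5, -0.2]
gripper_width: 65.5
finger_force: 0.0
```

Emit:
drive_tool(plan=[[0, 0, 0.7, 0, 0, 0, 0.4], [0, 0, 0.7, 0, 0, 0, 0.4], [0, 0, 0.7, 0, 0, 0, 0.4], [0, 0, 0.7, 0, 0, 0, 0.4], [0, 0, 0.32, 0, 0, 0, 0.4], [0, 0, 0, 0, 0, 0.04, 0.4], [0, 0, 0, 0, 0, 0.04, 0.4], [0, 0, 0, 0, 0, 0, 0.4], [0, 0, 0, 0, 0, 0, 0.4], [0, 0, 0, 0, 0, 0, 0.4]])

```text
clock: 20.95
tool_pos: [689.1, 110.0, 162.6]
eef_rot: [-3.139, 0.113, -0.003]
wrist_force: [-0.4, 0.0, 0.5]
gripper_width: 66.1
finger_force: 0.0
```

```bash
python3 - <<'E'
from h import *
q=cams.read_camera('wrist');save(q,'w3')
for n in ('comb',): print(n,[(np.round(d['location'],1),round(d['confidence'],2)) for d in finder.mark_of(q,n)[:1]])
t=cams.read_camera('top')
for n in ('turntable','jar_tall','jar_mid','jar_squat','comb'): print(n,[(np.round(d['location'],1),round(d['confidence'],2)) for d in finder.mark_of(t,n)[:1]])
to([688,110,2],6)
m=cv2.inRange(cv2.cvtColor(q['img'],cv2.COLOR_RGB2HSV),(125,80,40),(155,255,255))
c=max(cv2.findContours(m,0,2)[0],key=cv2.contourArea).reshape(-1,2)
w=np.array([ray(q,u,v,5)[:2] for u,v in c],np.float32)
print('comb rect',cv2.minAreaRect(w),cv2.boxPoints(cv2.minAreaRect(w)).round(1).tolist())
E
```

```text
comb [(array([691.8, 115.6,   4. ]), 0.64)]
turntable [(array([448.3, 368.9,   2.5]), 0.72)]
jar_tall [(array([499.9, 380.9,  18. ]), 0.72)]
jar_mid [(array([427.1, 312.3,  22.2]), 0.92)]
jar_squat [(array([412. , 414.2,  18.5]), 0.58)]
comb [(array([689.4, 110.9,  -0. ]), 0.59)]
t 21.35 pos [688.7 109.6 161.8] yaw -4.2 q [0.03 0.5  1.25 0.   1.4  1.68] F [0.7 0.8 0. ] w 65.7 ff 0.0
to [688, 110, 2] mm [ -0.8  -0.3 159.8] norm total [-0.0016 -0.0007  0.3197] per row [-0.0003 -0.0001  0.0533]
comb rect ((689.2678833007812, 111.56529235839844), (36.46010971069336, 140.6148681640625), 83.09913635253906) [[617.2999877929688, 101.9000015258789], [756.9000244140625, 85.0], [761.2999877929688, 121.19999694824219], [621.7000122070312, 138.10000610351562]]
```

View pics/w3.png

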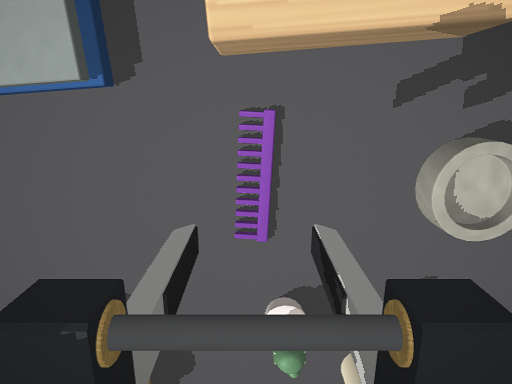

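The comb's outline measures 140.6 x 36.5 mm, centred at (689.3,111.6) with yaw -6.9°, and in the picture it spans px (235,107)-(275,240). Turning 2.7° more and descending.

Emit:
drive_tool(plan=[[0, 0, 0.4, 0.001, -0.004, 0.03, 0.4], [0, 0, 0, 0, 0, 0.06, 0.4], [0, 0, 0, 0, 0, 0.07, 0.4], [0, 0, 0, 0, 0, 0.07, 0.4], [0, 0, 0, 0, 0, 0.05, 0.4], [0, 0, 0, 0, 0, 0.025, 0.4], [0, 0, 0, 0, 0, 0.009, 0.4], [0, 0, 0, 0, 0, 0, 0.4], [0, 0, 0, 0, 0, 0, 0.4], [0, 0, 0, 0, 0, 0, 0.4]])

```text
clock: 22.35
tool_pos: [690.8, 111.7, 6.7]
eef_rot: [-3.136, 0.189, -0.006]
wrist_force: [-0.2, -0.7, -0.2]
gripper_width: 65.5
finger_force: 0.0
```

Emit:
drive_tool(plan=[[0, 0, 0, -0.002, 0, 0.005, 0.4], [0, 0, 0, 0, 0, 0.003, 0.4], [0, 0, 0, 0, 0, 0, -1], [0, 0, 0, 0, 0, 0, -1], [0, 0, 0, 0, 0, 0, -1], [0, 0, 0, 0, 0, 0, -1], [0, 0, 0, 0, 0, 0, -1], [0, 0, 0, 0, 0, 0, -1], [0, 0, 0, 0, 0, 0, -1], [0, 0, 0, 0, 0, 0, -1]])

```text
clock: 23.35
tool_pos: [688.2, 111.7, 0.4]
eef_rot: [3.136, -0.189, -0.0]
wrist_force: [-0.5, -0.2, -0.5]
gripper_width: 35.2
finger_force: 30.0
```

Emit:
drive_tool(plan=[[0, 0, 0, 0, 0, -0.01, -1], [0, 0, 0, 0, 0, -0.04, -1], [0, 0, 0, 0, 0, -0.07, -1], [0, 0, 0, 0, 0, -0.07, -1], [0, 0, 0, 0, 0, -0.06, -1], [0, 0, 0, 0, 0, -0.02, -1], [0, 0, 0, 0, 0, 0, -1], [0, 0, 0, 0, 0, 0, -1], [0, 0, 0, 0, 0, 0, -1], [0, 0, 0, 0, 0, 0, -1]])

```text
clock: 24.35
tool_pos: [686.7, 111.6, 132.8]
eef_rot: [3.135, -0.189, -0.007]
wrist_force: [0.2, 0.3, -0.8]
gripper_width: 35.2
finger_force: 30.0
```

```bash
python3 - <<'E'
from h import *
t=cams.read_camera('top')
# hair tray outline by threshold of bright white
hsv=cv2.cvtColor(t['img'],cv2.COLOR_RGB2HSV);m=cv2.inRange(hsv,(0,0,170),(180,40,255));m[:, :340]=0;m[:150]=0
c=max(cv2.findContours(m,0,2)[0],key=cv2.contourArea).reshape(-1,2)
w=np.array([ray(t,u,v,12)[:2] for u,v in c],np.float32)
r=cv2.minAreaRect(w);print('tray rect',r,cv2.boxPoints(r).round(1).tolist())
y=np.radians(-8.5);
c0=np.array([488,-353]);
for a in (-8,-9,-9.5):
    a=np.radians(a);print(c0+30*np.array([-np.sin(a),np.cos(a)]),c0-30*np.array([-np.sin(a),np.cos(a)]))
to([493,-323,140],14)
E
```

```text
tray rect ((490.2530517578125, -351.0111083984375), (155.3129119873047, 253.14678955078125), 81.82440948486328) [[353.8999938964844, -409.8999938964844], [604.5, -445.8999938964844], [626.5999755859375, -292.1000061035156], [376.0, -256.1000061035156]]
[ 492.17519303 -323.29195794] [ 483.82480697 -382.70804206]
[ 492.69303395 -323.36934978] [ 483.30696605 -382.63065022]
[ 492.95142818 -323.41143195] [ 483.04857182 -382.58856805]
t 24.4 pos [687.  111.6 133.2] yaw -6.9 q [0.04 0.52 1.28 0.   1.35 1.73] F [ 0.6 -0.5 -0.5] w 35.1 ff 30.00121146440506
to [493, -323, 140] mm [-140.3  454.8   -6. ] norm total [-0.2806  0.9096 -0.012 ] per row [-0.02    0.065  -0.0009]
```

Emit:
drive_tool(plan=[[0, 0, 0, -0.01, 0.033, 0, -1], [0, 0, 0, -0.022, 0.071, 0, -1], [0, 0, 0, -0.022, 0.071, 0, -1], [0, 0, 0, -0.022, 0.071, 0, -1], [0, 0, 0, -0.022, 0.071, 0, -1], [0, 0, 0, -0.022, 0.071, 0, -1], [0, 0, 0, -0.022, 0.071, 0, -1], [0, 0, 0, -0.022, 0.071, 0, -1], [0, 0, 0, -0.022, 0.071, 0, -1], [0, 0, 0, -0.022, 0.071, 0, -1]])

```text
clock: 25.4
tool_pos: [542.7, -211.4, 135.3]
eef_rot: [3.135, -0.19, -0.001]
wrist_force: [0.3, -1.0, -0.6]
gripper_width: 35.5
finger_force: 30.0
```

Emit:
drive_tool(plan=[[0, 0, 0.2, -0.022, 0.071, 0, -1], [0, 0, 0, -0.022, 0.071, 0, -1], [0, 0, 0, -0.02, 0.065, 0, -1], [0, 0, 0, -0.01, 0.03, 0, -1], [0, 0, 0, 0, 0, 0.02, -1], [0, 0, 0, 0, 0, 0.05, -1], [0, 0, 0, 0, 0, 0.05, -1], [0, 0, 0, 0, 0, 0.04, -1], [0, 0, 0, 0, 0, 0.02, -1], [0, 0, 0, 0, 0, 0, -1]])

```text
clock: 26.4
tool_pos: [490.6, -319.1, 43.1]
eef_rot: [-3.13, 0.224, 0.006]
wrist_force: [-0.5, -0.5, -0.1]
gripper_width: 35.2
finger_force: 30.0
```

```bash
python3 - <<'E'
from h import *
q=cams.read_camera('wrist');save(q,'w4')
to([493.3,-322.8,4.5],8)
E
```

```text
t 26.45 pos [ 491.6 -320.3   44.7] yaw -8.2 q [-0.73  0.41  1.64  0.    1.09  0.99] F [ 0.1 -0.5 -0.1] w 35.1 ff 30.001268684864044
to [493.3, -322.8, 4.5] mm [ 2.1  2.3 40.2] norm total [0.0042 0.0046 0.0803] per row [0.0005 0.0006 0.01  ]
```

View pics/w4.png

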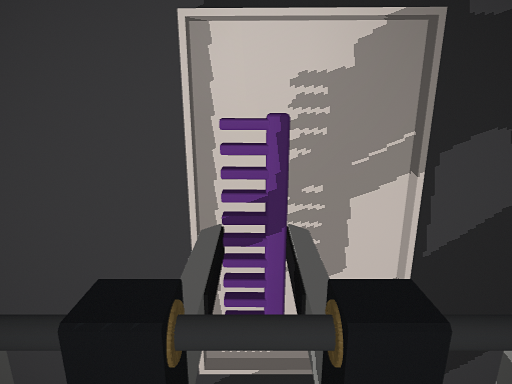

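The comb is held parallel to the tray, from (250,120) to (280,310). The left finger should stay clear of the wall, so I place it 3 mm further in.

Emit:
drive_tool(plan=[[0, 0, 0, 0.003, 0.008, 0.01, -1], [0, 0, 0, 0, 0.003, 0.02, -1], [0, 0, 0, 0, 0, 0.02, -1], [0, 0, 0, 0, 0, 0.014, -1], [0, 0, 0, 0, 0, 0.006, -1], [0, 0, 0, 0, 0, 0.003, -1], [0, 0, 0, 0, 0, 0.001, -1], [0, 0, 0, 0, 0, 0.001, -1], [0, 0, 0, 0, 0, 0, -1], [0, 0, 0, 0, 0, 0, -1]])

```text
clock: 27.45
tool_pos: [492.5, -327.5, 8.3]
eef_rot: [3.133, -0.227, 0.001]
wrist_force: [-0.2, -0.1, -0.8]
gripper_width: 35.2
finger_force: 30.0
```

Emit:
drive_tool(plan=[[0, 0, 0, 0, 0, 0.002, -1], [0, 0, 0, 0, 0, 0.002, -1], [0, 0, 0, 0, 0, 0.001, -1], [0, 0, 0, 0, 0, 0.001, -1], [0, 0, 0, 0, 0, 0.001, -1], [0, 0, 0, 0, 0, 0, -1], [0, 0, 0, 0, 0, 0, -1], [0, 0, 0, 0, 0, 0, -1], [0, 0, 0, 0, 0, 0, -1], [0, 0, 0, 0, 0, 0, -1]])

```text
clock: 28.45
tool_pos: [492.3, -327.3, 4.5]
eef_rot: [3.133, -0.227, -0.0]
wrist_force: [0.8, 0.4, -0.4]
gripper_width: 35.4
finger_force: 30.0
```

Emit:
drive_tool(plan=[[0, 0, 0, 0, 0, 0.001, -1], [0, 0, 0, 0, 0, 0, 0.04], [0, 0, 0, 0, 0, 0, 0.04], [0, 0, 0, 0, 0, 0, 0.04], [0, 0, 0, 0, 0, 0, 0.04], [0, 0, 0, 0, 0, -0.02, 0.04], [0, 0, 0, 0, 0, -0.06, 0.04], [0, 0, 0, 0, 0, -0.08, 0.04], [0, 0, 0, 0, 0, -0.08, 0.3], [0, 0, 0, 0, 0, -0.06, 0.3]])

```text
clock: 29.45
tool_pos: [492.9, -327.3, 157.1]
eef_rot: [3.132, -0.227, 0.003]
wrist_force: [-0.3, -0.2, 0.5]
gripper_width: 60.0
finger_force: 0.0
```

Emit:
drive_tool(plan=[[0, 0, 0, -0.001, -0.03, 0, 0.3], [0, 0, 0, -0.002, -0.07, 0, 0.3], [0, 0, 0, -0.002, -0.07, 0, 0.3], [0, 0, 0, -0.002, -0.07, 0, 0.3], [0, 0, 0, -0.002, -0.07, 0, 0.3], [0, 0, 0, -0.002, -0.07, 0, 0.3], [0, 0, 0, -0.002, -0.07, 0, 0.3], [0, 0, 0, -0.002, -0.059, 0, 0.3], [0, 0, -0.8, -0.002, 0, 0, 0.3], [0, 0, -0.8, 0, 0, 0, 0.3]])

```text
clock: 30.45
tool_pos: [519.0, -71.7, 152.4]
eef_rot: [-3.139, -0.085, 0.005]
wrist_force: [-0.4, 1.3, -0.6]
gripper_width: 61.0
finger_force: 0.0
```

Emit:
drive_tool(plan=[[0, 0, -0.8, 0, 0, 0, 0.3], [0, 0, -0.8, 0, 0, 0, 0.3], [0, 0, -0.8, 0, 0, 0, 0.3], [0, 0, -0.8, 0, 0, 0, 0.3], [0, 0, -0.8, 0, 0, 0, 0.3], [0, 0, -0.8, 0, 0, 0, 0.3], [0, 0, -0.8, 0, 0, 0.02, 0.3], [0, 0, -0.8, 0, 0, 0.02, 0.3], [0, 0, 0, 0, 0, 0, 0.3], [0, 0, 0, 0, 0, 0, 0.3]])

```text
clock: 31.45
tool_pos: [519.5, -73.4, 133.0]
eef_rot: [-2.883, -1.243, 0.003]
wrist_force: [0.4, -0.4, -0.3]
gripper_width: 61.1
finger_force: 0.0
```

```bash
python3 - <<'E'
from h import *
q=cams.read_camera('wrist');save(q,'w5');q=cams.read_camera('wrist')
for n in ('hair_clip',): print(n,[(np.round(d['location'],1),round(d['confidence'],2)) for d in finder.mark_of(q,n)[:1]])
to([520,-74,5],6)
t=cams.read_camera('top');cv2.imwrite('pics/t5.png',cv2.resize(cv2.cvtColor(t['img'],cv2.COLOR_RGB2BGR)[120:300,60:460],None,fx=2,fy=2))
for n in ('hair_clip','comb'): print(n,[(np.round(d['location'],1),round(d['confidence'],2)) for d in finder.mark_of(t,n)[:1]])
E
```

```text
hair_clip [(array([523.7, -73. ,  -1.5]), 0.6)]
t 31.6 pos [520.7 -74.1 134.3] yaw 46.7 q [-0.31  0.17  1.74  0.    1.23  0.45] F [ 0.  -0.8  0.5] w 60.7 ff 0.0
to [520, -74, 5] mm [ -0.5  -0.6 129.3] norm total [-0.0009 -0.0012  0.2585] per row [-0.0002 -0.0002  0.0431]
hair_clip []
comb [(array([ 492.1, -326.4,    6.2]), 0.95)]
```

View pics/w5.png

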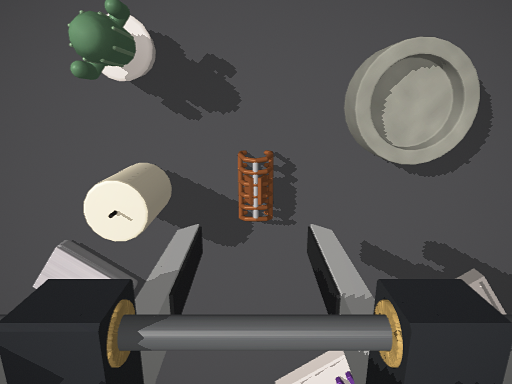

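View pics/t5.png

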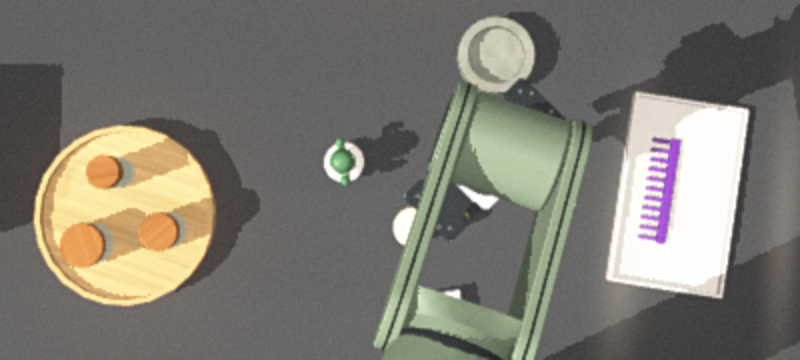

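Jars all stand in the turntable and the comb lies flat in the tray. The clip is at (255,185), aligned and midway between the fingers, so I descend.

Emit:
drive_tool(plan=[[0, 0, 0, 0, 0, 0.03, 0.3], [0, 0, 0, 0, 0, 0.06, 0.3], [0, 0, 0, 0, 0, 0.06, 0.3], [0, 0, 0, 0, 0, 0.05, 0.3], [0, 0, 0, 0, 0, 0.03, 0.3], [0, 0, 0, 0, 0, 0.02, 0.3], [0, 0, 0, 0, 0, 0.006, 0.3], [0, 0, 0, 0, 0, 0, 0.3], [0, 0, 0, 0, 0, 0, 0.3], [0, 0, 0, 0, 0, 0, -1]])

```text
clock: 32.75
tool_pos: [521.6, -74.6, 7.0]
eef_rot: [2.883, 1.245, 0.003]
wrist_force: [-1.0, -0.0, -0.9]
gripper_width: 56.3
finger_force: 0.0
```

Emit:
drive_tool(plan=[[0, 0, 0, 0, 0, 0, -1], [0, 0, 0, 0, 0, 0, -1], [0, 0, 0, 0, 0, 0, -1], [0, 0, 0, 0, 0, 0, -1], [0, 0, 0, 0, 0, 0, -1], [0, 0, 0, 0, 0, 0, -1], [0, 0, 0, 0, 0, 0, -1], [0, 0, 0, 0, 0, 0, -1], [0, 0, 0, 0, 0, 0, -1], [0, 0, 0, 0, 0, 0, -1]])

```text
clock: 33.75
tool_pos: [520.7, -74.3, 6.2]
eef_rot: [2.884, 1.246, 0.0]
wrist_force: [-0.1, 1.1, 4.6]
gripper_width: 31.9
finger_force: 30.0
```

Emit:
drive_tool(plan=[[0, 0, 0, 0, 0, -0.01, -1], [0, 0, 0, 0, 0, -0.05, -1], [0, 0, 0, 0, 0, -0.07, -1], [0, 0, 0, 0, 0, -0.07, -1], [0, 0, 0.8, 0, 0, -0.03, -1], [0, 0, 0.8, 0, 0, 0, -1], [0, 0, 0.8, 0, 0, 0, -1], [0, 0, 0.8, 0, 0, 0, -1], [0, 0, 0.8, 0, 0, 0, -1], [0, 0, 0.8, 0, 0, 0, -1]])

```text
clock: 34.75
tool_pos: [520.2, -74.2, 120.6]
eef_rot: [-3.12, -0.369, 0.001]
wrist_force: [-0.5, 0.7, -1.0]
gripper_width: 31.6
finger_force: 30.0
```

Emit:
drive_tool(plan=[[0, 0, 0.8, 0, 0, 0, -1], [0, 0, 0.8, 0, 0, 0, -1], [0, 0, 0.8, 0, 0, 0, -1], [0, 0, 0.8, 0, 0, 0, -1], [0, 0, 0, 0, 0, 0, -1], [0, 0, 0, 0, 0, 0, -1], [0, 0, 0, 0, 0, 0, -1], [0, 0, 0, 0, 0, 0, -1], [0, 0, 0, 0, 0, 0, -1], [0, 0, 0, 0, 0, 0, -1]])

```text
clock: 35.75
tool_pos: [520.6, -74.2, 120.9]
eef_rot: [-3.133, 0.226, 0.0]
wrist_force: [0.1, 0.5, -0.2]
gripper_width: 31.5
finger_force: 30.0
```

```bash
python3 - <<'E'
from h import *
to([484.5,-383.5,115],10)
q=cams.read_camera('wrist');save(q,'w6')
E
```

```text
t 35.75 pos [520.6 -74.2 120.9] yaw -8.3 q [-0.31  0.19  1.75  0.    1.2   1.41] F [ 0.1  0.5 -0.2] w 31.5 ff 29.999964237213135
to [484.5, -383.5, 115] mm [  8.8 311.2   5.9] norm total [0.0175 0.6225 0.0119] per row [0.0018 0.0622 0.0012]
```

View pics/w6.png

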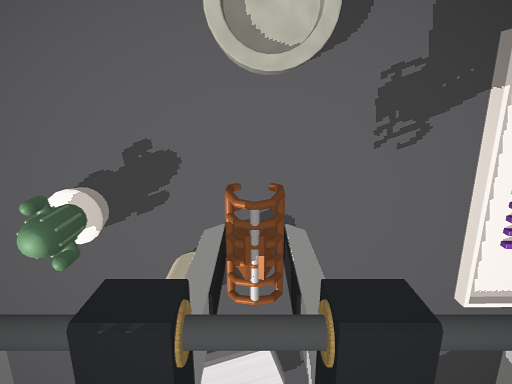

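Emit:
drive_tool(plan=[[0, 0, 0, 0.002, 0.035, 0, -1], [0, 0, 0, 0.002, 0.07, 0, -1], [0, 0, 0, 0.002, 0.07, 0, -1], [0, 0, 0, 0.002, 0.07, 0, -1], [0, 0, 0, 0.002, 0.07, 0, -1], [0, 0, 0, 0.002, 0.07, 0, -1], [0, 0, 0, 0.002, 0.07, 0, -1], [0, 0, 0, 0.002, 0.07, 0, -1], [0, 0, 0, 0.002, 0.07, 0, -1], [0, 0, 0, 0, 0.033, 0.02, -1]])

```text
clock: 36.8
tool_pos: [484.8, -390.3, 112.4]
eef_rot: [3.129, -0.23, 0.005]
wrist_force: [0.8, -0.4, 0.7]
gripper_width: 31.6
finger_force: 30.0
```

Emit:
drive_tool(plan=[[0, 0, 0, 0, 0, 0.04, -1], [0, 0, 0, 0, 0, 0.04, -1], [0, 0, 0, 0, 0, 0.04, -1], [0, 0, 0, 0, 0, 0.02, -1], [0, 0, 0, 0, 0, 0, -1], [0, 0, 0, 0, 0, 0, -1], [0, 0, 0, 0, 0, 0, -1], [0, 0, 0, 0, 0, 0, -1], [0, 0, 0, 0, 0, 0, -1], [0, 0, 0, 0, 0, 0, -1]])

```text
clock: 37.8
tool_pos: [484.5, -386.5, 41.5]
eef_rot: [3.133, -0.227, 0.001]
wrist_force: [0.1, 0.2, -0.9]
gripper_width: 31.5
finger_force: 30.0
```

```bash
python3 - <<'E'
from h import *
to([484.3,-385.2,10.3],10)
q=cams.read_camera('wrist');save(q,'w7')
E
```

```text
t 37.8 pos [ 484.5 -386.5   41.5] yaw -8.3 q [-0.81  0.47  1.56  0.    1.11  0.9 ] F [ 0.1  0.2 -0.9] w 31.5 ff 29.999938309192657
to [484.3, -385.2, 10.3] mm [-0.4 -1.3 31.2] norm total [-0.0008 -0.0026  0.0625] per row [-0.0001 -0.0003  0.0062]
```

View pics/w7.png

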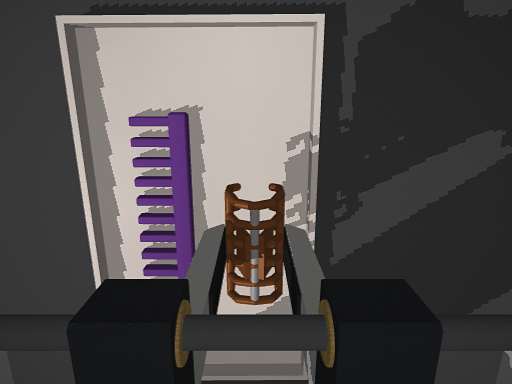

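```bash
python3 - <<'E'
from h import *
p,M=st()
q=cams.read_camera('wrist')
for n,u,v,z in (('comb edge',190,200,10),('wall top outer',322,60,16),('wall top outer',312,235,16),('wall inner top',305,235,16),('left wall top',82,200,16)):
    print(n,(M.T@(ray(q,u,v,z)-p)).round(1))
E
```

```text
t 37.85 pos [ 484.4 -386.5   41.4] yaw -8.3 q [-0.81  0.47  1.56  0.    1.11  0.9 ] F [-0.4  0.8 -1.2] w 31.8 ff 29.999898970127106
comb edge [ 14.2 -43.3  31.4]
wall top outer [99.9 37.9 25.4]
wall top outer [-8.1 37.3 25.4]
wall inner top [-8.1 32.6 25.4]
left wall top [  16.  -111.3   25.3]
```

The view shows the inner wall 33 mm to the right of the tool and the comb 43 mm to the left. I shift 5 mm left to centre the gap.

Emit:
drive_tool(plan=[[0, 0, 0, 0, -0.01, 0.005, -1], [0, 0, 0, 0, 0, 0.015, -1], [0, 0, 0, 0, 0, 0.018, -1], [0, 0, 0, 0, 0, 0.01, -1], [0, 0, 0, 0, 0, 0.006, -1], [0, 0, 0, 0, 0, 0.004, -1], [0, 0, 0, 0, 0, 0.001, -1], [0, 0, 0, 0, 0, 0, -1], [0, 0, 0, 0, 0, 0, -1], [0, 0, 0, 0, 0, 0, -1]])

```text
clock: 38.9
tool_pos: [485.1, -381.6, 11.8]
eef_rot: [3.133, -0.227, 0.001]
wrist_force: [0.7, 0.9, -0.4]
gripper_width: 31.7
finger_force: 30.0
```

Emit:
drive_tool(plan=[[0, 0, 0, 0, 0, 0.001, -1], [0, 0, 0, 0, 0, 0.001, -1], [0, 0, 0, 0, 0, 0.001, -1], [0, 0, 0, 0, 0, 0, -1], [0, 0, 0, 0, 0, 0, -1], [0, 0, 0, 0, 0, 0, -1], [0, 0, 0, 0, 0, 0, -1], [0, 0, 0, 0, 0, 0, -1], [0, 0, 0, 0, 0, 0, -1], [0, 0, 0, 0, 0, 0, -1]])

```text
clock: 39.9
tool_pos: [485.0, -381.4, 10.2]
eef_rot: [3.133, -0.227, 0.0]
wrist_force: [-1.4, 0.6, 4.7]
gripper_width: 31.7
finger_force: 30.0
```

Emit:
drive_tool(plan=[[0, 0, 0, 0, 0, 0, -0.15], [0, 0, 0, 0, 0, 0, -0.15], [0, 0, 0, 0, 0, 0, -0.15], [0, 0, 0, 0, 0, -0.01, -0.15], [0, 0, 0, 0, 0, -0.03, -0.15], [0, 0, 0, 0, 0, -0.06, -0.15], [0, 0, 0, 0, 0, -0.08, -0.15], [0, 0, 0, 0, 0, -0.08, 0.5], [0, 0, 0, 0, 0, -0.07, 1], [0, 0, 0, 0, 0, -0.03, 1]])

```text
clock: 40.9
tool_pos: [487.0, -383.3, 196.2]
eef_rot: [3.127, -0.226, 0.011]
wrist_force: [0.4, -1.0, 0.7]
gripper_width: 60.5
finger_force: 0.0
```

Emit:
drive_tool(plan=[[0, 0, 0, -0.01, -0.03, 0, 1], [0, 0, 0, -0.02, -0.075, 0, 1], [0, 0, 0, -0.02, -0.075, 0, 1], [0, 0, 0, -0.02, -0.075, 0, 1], [0, 0, 0, -0.02, -0.075, 0, 1], [0, 0, 0, -0.02, -0.075, 0, 1], [0, 0, 0, -0.02, -0.075, 0, 1], [0, 0, 0, -0.02, -0.075, 0, 1], [0, 0, 0, -0.02, -0.075, 0, 1], [0, 0, 0, -0.02, -0.075, 0, 1]])

```text
clock: 41.9
tool_pos: [440.8, -17.3, 189.6]
eef_rot: [-3.133, 0.228, 0.001]
wrist_force: [0.2, -0.1, -0.3]
gripper_width: 94.0
finger_force: 0.0
```

Emit:
drive_tool(plan=[[0, 0, 0, -0.007, -0.026, 0, 1], [0, 0, 0, 0, 0, 0.02, 1], [0, 0, 0, 0, 0, 0.02, 1], [0, 0, 0, 0, 0, 0, 1], [0, 0, 0, 0, 0, 0, 1], [0, 0, 0, 0, 0, 0, 1], [0, 0, 0, 0, 0, 0, 1], [0, 0, 0, 0, 0, 0, 1], [0, 0, 0, 0, 0, 0, 1], [0, 0, 0, 0, 0, 0, 1]])

```text
clock: 42.9
tool_pos: [440.3, -5.5, 170.1]
eef_rot: [3.133, -0.227, 0.001]
wrist_force: [0.0, 0.1, -0.1]
gripper_width: 93.7
finger_force: 0.0
```

```bash
python3 - <<'E'
from h import *
q=cams.read_camera('wrist');save(q,'w8')
for n in ('candle',): print(n,[(np.round(d['location'],1),round(d['confidence'],2)) for d in finder.mark_of(q,n)[:1]])
to([440,-5,38],6)
E
```

```text
candle [(array([441.6,  -5. ,   2.1]), 0.62)]
t 43.0 pos [440.2  -5.4 170. ] yaw -8.3 q [-0.21 -0.05  1.9  -0.    1.3   1.51] F [-0.4  0.2  0.1] w 93.7 ff 0.0
to [440, -5, 38] mm [ -0.3  -0.4 132. ] norm total [-0.0005 -0.0008  0.2641] per row [-0.0001 -0.0001  0.044 ]
```

View pics/w8.png

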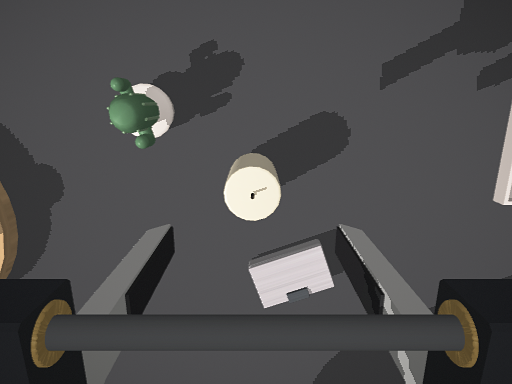

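The candle top at (252,193) is centred between the fingers. Descending to z≈36 and gripping.

Emit:
drive_tool(plan=[[0, 0, 0, 0, 0, 0.04, 1], [0, 0, 0, 0, 0, 0.07, 1], [0, 0, 0, 0, 0, 0.07, 1], [0, 0, 0, 0, 0, 0.06, 0.8], [0, 0, 0, 0, 0, 0.024, 0.6], [0, 0, 0, 0, 0, 0.004, 0.4], [0, 0, 0, 0, 0, 0, -1], [0, 0, 0, 0, 0, 0, -1], [0, 0, 0, 0, 0, 0, -1], [0, 0, 0, 0, 0, 0, -1]])

```text
clock: 44.0
tool_pos: [441.8, -5.6, 37.5]
eef_rot: [3.133, -0.227, 0.006]
wrist_force: [0.2, 1.9, 5.1]
gripper_width: 49.8
finger_force: 30.0
```

Emit:
drive_tool(plan=[[0, 0, 0, 0, 0, 0, -1], [0, 0, 0, 0, 0, 0, -1], [0, 0, 0, 0, 0, 0, -1], [0, 0, 0, 0, 0, 0, -1], [0, 0, 0, 0, 0, 0, -1], [0, 0, 0, 0, 0, 0, -1], [0, 0, 0, 0, 0, 0, -1], [0, 0, 0, 0, 0, 0, -1], [0, 0, 0, 0, 0, 0, -1], [0, 0, 0, 0, 0, 0, -1]])

```text
clock: 45.0
tool_pos: [441.8, -5.6, 37.5]
eef_rot: [3.133, -0.227, 0.005]
wrist_force: [0.1, 0.7, 6.9]
gripper_width: 49.3
finger_force: 30.0
```

Emit:
drive_tool(plan=[[0, 0, 0, 0, 0, -0.01, -1], [0, 0, 0, 0, 0, -0.05, -1], [0, 0, 0, 0, 0, -0.08, -1], [0, 0, 0, 0, 0, -0.07, -1], [0, 0, 0, 0, 0, -0.03, -1], [0, 0, 0, 0, 0, 0, -1], [0, 0, 0, 0, 0, 0, -1], [0, 0, 0, 0, 0, 0, -1], [0, 0, 0, 0, 0, 0, -1], [0, 0, 0, 0, 0, 0, -1]])

```text
clock: 46.0
tool_pos: [439.3, -5.3, 154.7]
eef_rot: [-3.133, 0.227, 0.004]
wrist_force: [0.0, 0.0, -1.0]
gripper_width: 49.5
finger_force: 30.0
```

```bash
python3 - <<'E'
from h import *
q=cams.read_camera('side')
for c in ('side','top'):
    q=cams.read_camera(c)
    print([(np.round(d['location'],1),round(d['confidence'],2)) for n in ('candleholder','hair_clip','comb') for d in finder.mark_of(q,n)[:1]])
to([665.5,-107.5,150],10)
E
```

```text
[(array([ 666.5, -109.8,   -2. ]), 0.58), (array([ 484.6, -379.7,    3.2]), 0.89), (array([ 490.7, -328.1,   -1.7]), 0.98)]
[(array([ 6.608e+02, -1.088e+02,  5.000e-01]), 0.94), (array([ 487.4, -380.5,    2.4]), 0.77), (array([ 494.1, -327.9,    6.3]), 0.88)]
t 46.45 pos [440.2  -5.5 156. ] yaw -8.3 q [-0.21 -0.04  1.91  0.    1.27  1.51] F [-0.5  0.3 -1.8] w 49.5 ff 29.999739825725555
to [665.5, -107.5, 150] mm [237.6  68.5   6. ] norm total [0.4753 0.137  0.0121] per row [0.0475 0.0137 0.0012]
```

Emit:
drive_tool(plan=[[0, 0, 0, 0.03, 0.009, 0, -1], [0, 0, 0, 0.065, 0.019, 0, -1], [0, 0, 0, 0.065, 0.019, 0, -1], [0, 0, 0, 0.065, 0.019, 0, -1], [0, 0, 0, 0.065, 0.019, 0, -1], [0, 0, 0, 0.065, 0.019, 0, -1], [0, 0, 0, 0.065, 0.019, 0, -1], [0, 0, 0, 0.055, 0.016, 0, -1], [0, 0, 0, 0, 0, 0, -1], [0, 0, 0, 0, 0, 0, -1]])

```text
clock: 47.45
tool_pos: [664.9, -108.5, 155.1]
eef_rot: [-3.133, 0.227, 0.003]
wrist_force: [-0.8, 0.8, -1.7]
gripper_width: 49.8
finger_force: 30.0
```

Emit:
drive_tool(plan=[[0, 0, 0, 0, 0, 0.03, -1], [0, 0, 0, 0, 0, 0.05, -1], [0, 0, 0, 0, 0, 0.03, -1], [0, 0, 0, 0, 0, 0.01, -1], [0, 0, 0, 0, 0, 0, -1], [0, 0, 0, 0, 0, 0, -1], [0, 0, 0, 0, 0, 0, -1], [0, 0, 0, 0, 0, 0, -1], [0, 0, 0, 0, 0, 0, -1], [0, 0, 0, 0, 0, 0, -1]])

```text
clock: 48.45
tool_pos: [665.4, -108.5, 96.4]
eef_rot: [3.133, -0.227, 0.001]
wrist_force: [-0.2, 0.5, -1.4]
gripper_width: 49.8
finger_force: 30.0
```

```bash
python3 - <<'E'
from h import *
to([665,-108.5,57.5],10)
q=cams.read_camera('wrist');save(q,'w9')
print([(np.round(d['location'],1),round(d['confidence'],2)) for n in ('candleholder','candle') for d in finder.mark_of(q,n)[:1]])
E
```

```text
t 48.45 pos [ 665.4 -108.5   96.4] yaw -8.3 q [-0.29  0.51  1.37 -0.    1.26  1.43] F [-0.2  0.5 -1.4] w 49.8 ff 29.999707639217377
to [665, -108.5, 57.5] mm [-0.4  0.  38.9] norm total [-0.0008  0.0001  0.0778] per row [-0.0001  0.      0.0078]
[(array([ 665.1, -107.6,   -5.3]), 0.59), (array([ 664. , -107.8,   60.7]), 0.8)]
```

View pics/w9.png

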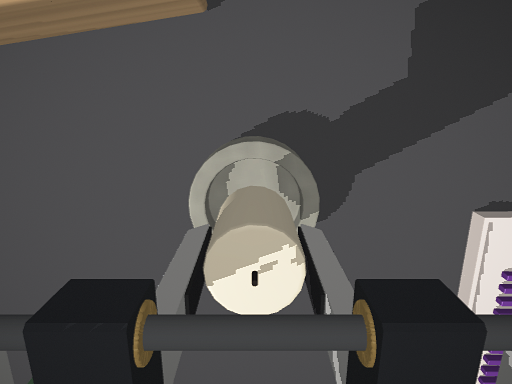

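The candle hangs centred over the holder, whose ring spans px 190–318. Lowering 37 mm, slowly at the end.

Emit:
drive_tool(plan=[[0, 0, 0, 0, 0, 0.01, -1], [0, 0, 0, 0, 0, 0.018, -1], [0, 0, 0, 0, 0, 0.018, -1], [0, 0, 0, 0, 0, 0.012, -1], [0, 0, 0, 0, 0, 0.008, -1], [0, 0, 0, 0, 0, 0.005, -1], [0, 0, 0, 0, 0, 0.002, -1], [0, 0, 0, 0, 0, 0.001, -1], [0, 0, 0, 0, 0, 0, -1], [0, 0, 0, 0, 0, 0, -1]])

```text
clock: 49.6
tool_pos: [665.5, -108.5, 59.4]
eef_rot: [3.133, -0.227, 0.001]
wrist_force: [0.6, 0.3, -2.1]
gripper_width: 49.6
finger_force: 30.0
```

Emit:
drive_tool(plan=[[0, 0, 0, 0, 0, 0.001, -1], [0, 0, 0, 0, 0, 0.001, -1], [0, 0, 0, 0, 0, 0.001, -1], [0, 0, 0, 0, 0, 0, -1], [0, 0, 0, 0, 0, 0, -1], [0, 0, 0, 0, 0, 0, -1], [0, 0, 0, 0, 0, 0, -1], [0, 0, 0, 0, 0, 0, -1], [0, 0, 0, 0, 0, 0, -1], [0, 0, 0, 0, 0, 0, -1]])

```text
clock: 50.6
tool_pos: [665.2, -108.4, 57.7]
eef_rot: [3.133, -0.227, 0.0]
wrist_force: [-1.8, 0.5, 2.4]
gripper_width: 49.3
finger_force: 30.0
```

Emit:
drive_tool(plan=[[0, 0, 0, 0, 0, 0, 0.6], [0, 0, 0, 0, 0, 0, 0.6], [0, 0, 0, 0, 0, 0, 0.6], [0, 0, 0, 0, 0, 0, 0.6], [0, 0, 0, 0, 0, -0.02, 0.6], [0, 0, 0, 0, 0, -0.05, 0.6], [0, 0, 0, 0, 0, -0.07, 0.6], [0, 0, 0, 0, 0, -0.07, 0.6], [0, 0, 0, 0, 0, -0.06, 0.6], [0, 0, 0, 0, 0, -0.02, 0.6]])

```text
clock: 51.6
tool_pos: [667.8, -109.2, 208.3]
eef_rot: [3.131, -0.227, 0.014]
wrist_force: [0.4, 0.6, 0.2]
gripper_width: 75.4
finger_force: 0.0
```

Emit:
drive_tool(plan=[[0, 0, 0, -0.03, 0, 0, 0.6], [0, 0, 0, -0.06, 0, 0, 0.6], [0, 0, 0, -0.06, 0, 0, 0.6], [0, 0, 0, -0.06, 0, 0, 0.6], [0, 0, 0, -0.06, 0, 0, 0.6], [0, 0, 0, -0.03, 0, 0, 0.6], [0, 0, 0, 0, 0, 0, 0.6], [0, 0, 0, 0, 0, 0, 0.6], [0, 0, 0, 0, 0, 0, 0.6], [0, 0, 0, 0, 0, 0, 0.6]])

```text
clock: 52.6
tool_pos: [517.5, -87.0, 202.3]
eef_rot: [-3.133, 0.227, -0.0]
wrist_force: [0.3, 0.3, 0.4]
gripper_width: 75.4
finger_force: 0.0
```

```bash
python3 - <<'E'
from h import *
st()
q=cams.read_camera('side');cv2.imwrite('pics/s9.png',cv2.resize(cv2.cvtColor(q['img'],cv2.COLOR_RGB2BGR)[120:360,130:390],None,fx=2.4,fy=2.4))
for n in names: print(n,[(np.round(d['location'],1),round(d['confidence'],2)) for d in finder.mark_of(q,n)[:1]])
E
```

```text
t 52.6 pos [517.5 -87.  202.3] yaw -8.3 q [-0.33  0.1   1.67  0.    1.37  1.38] F [0.3 0.3 0.4] w 75.4 ff 0.0
jar_tall [(array([504.4, 384. ,  22.2]), 0.55)]
jar_squat []
jar_mid [(array([427.3, 314.1,  20.6]), 0.49)]
comb [(array([ 494.2, -324.8,    0.5]), 0.69)]
hair_clip [(array([ 482.3, -379.2,    2.8]), 0.96)]
candle [(array([ 661.9, -110.6,   21.2]), 0.97)]
turntable [(array([446.9, 370.5,  -2.6]), 0.63)]
hair_tray [(array([ 489.8, -354. ,    1.3]), 0.86)]
candleholder [(array([ 667.8, -109.8,   -2.5]), 0.92)]
cactus [(array([522.8,  85.2,  -5.2]), 0.71)]
```

View pics/s9.png

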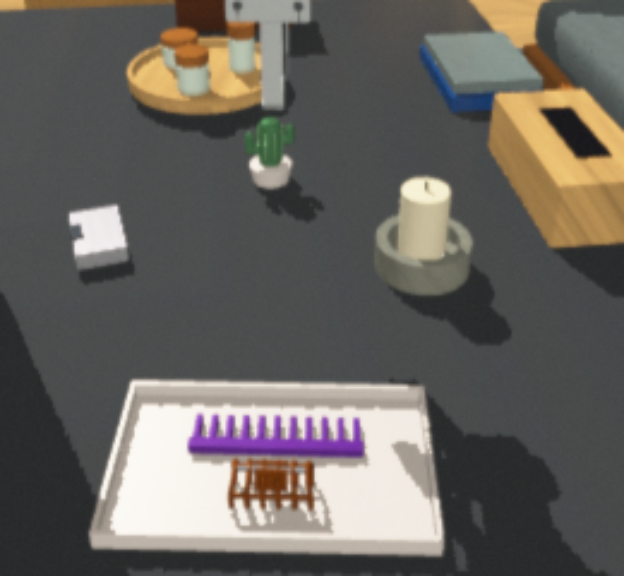

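Everything is in place: the three jars stand in the turntable (180–245, 50–70), the comb and clip are in the tray (275,440 and 272,482), the candle is in the hollow (425,220) and the cactus is untouched.

```bash
python3 -c "
from plant import ticket
print(ticket.hand_in())"
```

```text
the job is handed in; nothing more can be done
None
```

The job is handed in at about 53 s of the 128 s: both jars stand in the turntable tray beside the third, the comb and hair clip are side by side in the hair tray, the candle is upright in its holder, the cactus was left alone, and everything has been let go.

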